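Ready the milk frother over the mug

ROBOT

A 6-joint arm with a two-finger parallel gripper is mounted at the origin on a cart in front of the work surface, level with it; the furniture and walls round the work are solid. World frame = base frame: x ahead of the robot, y to its left, z up, the work surface at z = 0. Lengths are in m, angles in degrees, forces in N, time in s.
With the tool pointing down it reaches from about 0.35 to 0.875 m from the base axis. Payload 4.2 kg.
Tool frame: the origin (TCP) lies at the very end of the fingers, on their centre line; the grasp point (between the pads) lies 19 mm behind it; z points along the fingers, y is the line along which they close (so a half turn about z gives the same grasp; the last joint's range is limited). The gripper opens to 87 mm and grips with 3 to 60 N. Pads are 19 mm wide; open, the fingers measure 117 mm over their backs; the gripper's body (75 mm by 190 mm) begins 51 mm behind the grasp point.
Start: joints at [-54.683, 22.042, 0.453, 0, -68.411, -14.817], TCP at [0.219, -0.585, 0.223] pointing down, gripper open.
Joint ranges: [-179.83, 179.83], [-69.29, 118.12], [-61.27, 80.66], [-181.25, 117.63], [-171.15, -9.14], [-177.46, 177.46]. Speed limits (degrees/s): [159.86, 159.86, 180, 180, 180, 180].

INTERFACE

Orientations are given as a 3x3 rotation matrix whose columns are the frame's x, y, z axes.
In Python, from station import * gives the robot as it stands.
- The arm moves only by the shell command python3 -m pendant 'ROWS'. ROWS is JSON, a list of rows, each an object of numbers: "x", "y", "z": the shift along the world's x, y, z normalised to -1 to 1, where 1 is 250 mm; "rx", "ry", "rz": the turn, a rotation vector about the world's x, y, z normalised to -1 to 1, where 1 is 180 degrees; "claw": the opening, from 0 (shut) to 1 (fully open). A call has exactly 8 rows; each row is the pose to reach, as a shift and turn from the pose commanded when the call began, turning the shorter way round; what a row does not reach only later rows make up. A row lasts 1/8 s, in which the tool goes at most 62.5 mm and 10.7 degrees, less where a joint would pass 70% of its speed; a pose out of reach is approached as far as the arm can. A call with a number of a shift or a turn outside -1 to 1 is refused whole. A call with a gripper value outside its range is refused whole. The fingers move at their own pace and stop on an object; the grip force is fixed at half the most. Time passes only in rows, so rows that repeat a pose let the fingers close, or fill a call up. It gives the time, the measured TCP pose, the force, the opening and the grip force at its end, in the units of the state.
- sense(): the state, without advancing time (a new reading comes with each control period).
- capture(name): name is "side" or "top"; returns a dict with "color" (384x512x3 uint8, red, green, blue), "mtx" (3x3 intrinsics, pixels), "k1" (the pictures are not rectified: a ray, as slopes to the right and down, at radius r is drawn at 1 + k1 r^2 times it, then the intrinsics apply), "world_to_cam" (4x4, takes a point from world to camera coordinates). Camera axes: x right, y up, looking along -z (the intrinsics and any distortion apply to the point x, -y, -z); pixel columns grow to the right and rows downward; lengths in m; the calibration is good to about 2 mm. A picture is of the moment at which its call begins. There is no depth.
- finish_job(): hands the job in; it is judged then, once.
Trained networks look in a picture, given as the dict that the camera call returned (one of the last four; its "shot" number tells which), for a name from the list of things; names that differ only in an ending like _2 or _b are one class to them, and where a whole thing is asked for, a point or a joint stands for the part that bears it (a point fixed in the world has none). Each returns a list of dicts, best first, with "conf" (0 to 1); they miss things now and then, are a little off and sometimes report something else, mostly with a low value. They report only what shows in the picture. A call takes as long as a camera call. They do not tell look-alikes from the thing itself.
- search_frame(picture, label): "centre" ([column, row] in pixels, amid what is visible of it).
- regions_of(picture, label): "region" (384x512 bool, what is visible of it) and "centre" ([column, row] in pixels, amid what is visible of it).
The state is a dict: "time_s": time; "joints": joint angles; "joint_velocities": joint speeds; "effort": joint torques, N m; "tcp_pos": TCP position; "ee_rot": TCP orientation; "wrist_force": force on the tool from outside, world axes, zero at the start; "moment": the same for the moment, N m; "gripper_width": opening from 0.0 (shut) to 1.0 (fully open); "gripper_force": force on a finger pad.
Only numpy, scipy, OpenCV 4.12 (cv2) and the standard library are available. Lean on these libraries where they do the work, as an engineer would, in place of code of your own. Each camera call takes 0.05 s, during which the arm holds its last target. There are 200 camera calls.

TASK

The milk frother (the tool with the round, domed handle) is locked into its charging station beside the flat-handled thermometer. Slide the station's lock all the way to the end of its track on the thermometer's side, which frees the frother; then draw the frother straight up out of its bay, tip it to a slant of about 45 degrees, and finish while still holding it in the gripper, steady in the air, with its whisk a few centimetres above the middle of the mug's mouth and touching nothing. Leave the thermometer in its bay, the lock where you slid it, and the mug and the other things where they stand.

Things in the scene. Friction and masses are not known exactly. Their poses are not given: they have to be found in the camera images.
- station: Charging station, a fixed block 260 mm wide (y), top 100 mm high. Origin on the worktop below the midpoint of its bays; -x is its front (to the robot, turned up to 0.3 rad), +y its left. It reaches 124 mm ahead of, 48 mm behind the bays: sockets 26 mm wide, 92 deep, at local y +75 and -75 mm, one with the frother, one with the thermometer. A steel bar of the lock covers their collars' front edge.
- lock (a joint): Locking slide, in m, along the station's y axis: 0 in the middle (both tools locked, starts within 12 mm of it), +0.05 at the left (+y) end of its track, -0.05 at the right end. Each end frees only the tool on the OTHER side: +0.05 the tool in the -y bay, -0.05 the tool in the +y bay. Stays where it is left; about 2 N of friction.
- lock_grip (a point): Point to grip the lock: an upright block on the station's front deck, 28 mm (station x) by 18 mm (station y), its top 11 mm above this point, the carriage plate 23 mm below it. 140 mm above the worktop, 88 mm ahead of the line of the bays; moves with the lock. Its axes are the station's.
- frother_grip (a point): Milk frother: centre of its round white handle, 28 mm across, domed top 38 mm above this point. z runs along it, up when docked. The collar (48 mm across, 8 thick) on the station's top has its underside 48 mm below this point, which is 148 mm above the worktop when docked; below goes a 6 mm wand, to 131 mm below this point. 0.10 to 0.20 kg.
- whisk (a point): Centre of the end face of the frother's whisk (a disc 21 mm in diameter, 6 mm thick, at the lower end of the wand), on the frother's axis, 131 mm below the handle's centre. In the bay it is 83 mm below the station's top, so the frother must rise 83 mm to be out.
- thermometer_grip (a point): Probe thermometer, the other tool: centre of its white handle, a flat square-edged bar 20 x 36 mm with a flat top 40 mm above this point and a dark display on its front; same collar as the frother. Stays in its bay.
- mug_mouth (a point): Centre of the open mouth, at rim height, of the upright spotted mug (outside 80 mm across, mouth about 70 mm, 91 mm high; a handle stands out 40 mm to one side, along its -y). Loose on a thin grey mat on the draining board right of the station, rim about 104 mm above the worktop.
- tin: Food tin, 75 mm across, 110 mm high; origin at the middle of its underside. Bystander.
- spice_jar: Small spice jar, 41 mm across, 105 mm high; origin at the middle of its underside. Bystander.
- lemon: Lemon, 78 x 55 x 56 mm; origin at its underside. Bystander.
- onion: Onion, about 83 mm across and high; origin at its underside. Bystander.
- teaspoon: Teaspoon, 130 x 27 x 11 mm; origin at the middle of its underside. Bystander.
Not all that is in view belongs to the job. What is shaped like the part that bears frother_grip but blue is not meant.

How it is judged (in metres and radians):
On the way, in this order (a step that is already met when the one before it is completed fails the run):
1. the lock is slid to the end of its track on the thermometer's side (within 8 mm of the end) while the frother still sits in its bay (((y of thermometer_grip in the frame of station above 0.03 m and value of joint lock above 0.042 m) or (y of thermometer_grip in the frame of station below -0.03 m and value of joint lock below -0.042 m)) and z of whisk in the frame of station below 0.035 m), for 0.2 s.
2. the frother is drawn out of its bay: its whisk is above the station's top (z of whisk in the frame of station above 0.103 m), for 0.1 s.
At the end, for the whole second after the job is handed in: Lock within 8 mm of its end on the thermometer's side. Frother held still in the grip, whisk down, 32-58 degrees from upright; whisk end within 30 mm (from above) of the mug mouth's centre, 6-89 mm above the rim, touching nothing. Thermometer seated; mug upright, moved under 30 mm (((y of thermometer_grip in the frame of station above 0.03 m and value of joint lock above 0.042 m) or (y of thermometer_grip in the frame of station below -0.03 m and value of joint lock below -0.042 m)) and horizontal distance between whisk and mug_mouth below 0.03 m and z of whisk in the frame of mug_mouth between 0.006 and 0.09 m and angle between frother_grip's own z axis and vertical between 0.56 and 1.01 rad and height (world z) of frother_grip above 0.15 m and contact force between the fingers and frother above 1 N and contact force between frother and mug below 0.1 N and contact force between frother and station below 0.1 N and linear speed of frother below 0.03 m/s and z of thermometer_grip in the frame of station below 0.155 m and angle between each of thermometer_grip, mug_mouth's own z axis and vertical below 0.1 rad and distance of mug_mouth from where it was at the start of the episode below 0.03 m); the arm keeps its last pose, push and grip.
It fails at once if the mug is pushed more than 30 mm or tipped (distance of mug_mouth from where it was at the start of the episode above 0.03 m or angle between mug_mouth's own z axis and vertical above 0.3 rad).
It fails at once if the thermometer is drawn out of its bay (z of thermometer_grip in the frame of station above 0.175 m).
It fails at once if a bystander is pushed more than 30 mm (distance of any of tin, spice_jar, lemon, onion, teaspoon from where it was at the start of the episode above 0.03 m).
It also fails if it takes over 45 s, if anything falls off the work surface, if the arm or the gripper's body presses on something with over 40 N, if the wrist force passes 120 N, or if a joint passes its speed limit or range.

## Working session

There is one attempt and no reset: what is moved stays moved. The work goes in short steps, Python scripts to look and compute and a shell command to move; the robot and the scene stay as the last step left them, time stands still between calls to the robot, and variables do not carry over. Pictures are saved under pics/ and viewed, at most 10 in all, crops included, and the job is handed in when it is done.

```bash
ls; mkdir -p pics
cat > h.py <<'E'
from station import *
import numpy as np, cv2
def ray(p,uv):
    K=p["mtx"];d=np.array([(uv[0]-K[0][2])/K[0][0],(uv[1]-K[1][2])/K[1][1]])
    s=d.copy()
    for _ in range(20): s=d/(1+p["k1"]*(s@s))
    W=np.array(p["world_to_cam"]);R=W[:3,:3];c=-R.T@W[:3,3]
    v=R.T@np.array([s[0],-s[1],-1]);return c,v/np.linalg.norm(v)
def atz(p,uv,z):
    c,v=ray(p,uv);return c+v*(z-c[2])/v[2]
def tri(p,a,q,b):
    c1,v1=ray(p,a);c2,v2=ray(q,b)
    t=np.linalg.lstsq(np.c_[v1,-v2],c2-c1,rcond=None)[0]
    x,y=c1+t[0]*v1,c2+t[1]*v2;return (x+y)/2,np.linalg.norm(x-y)
def proj(p,X):
    W=np.array(p["world_to_cam"]);c=W[:3,:3]@np.array(X)+W[:3,3];s=np.array([c[0],-c[1]])/-c[2]
    s=s*(1+p["k1"]*(s@s));K=p["mtx"];return np.array([K[0][0]*s[0]+K[0][2],K[1][1]*s[1]+K[1][2]])
def save(p,n): cv2.imwrite("pics/"+n,p["color"][:,:,::-1])
E
python3 - <<'E'
from h import *
np.set_printoptions(precision=3,suppress=True)
P={n:capture(n) for n in("side","top")}
for n,p in P.items():
    save(p,n+"0.png");print(n,ray(p,(256,192)))
for l in("station","lock_grip","frother_grip","thermometer_grip","mug_mouth","whisk","tin","spice_jar","lemon","onion","teaspoon"):
    for n,p in P.items(): print(l,n,[(np.round(d["centre"]),round(d["conf"],2)) for d in search_frame(p,l)[:3]])
E
```

```text
pics
side (array([-0.741,  0.523,  0.812]), array([ 0.808, -0.368, -0.46 ]))
top (array([ 0.36 , -0.066,  1.363]), array([ 0.124, -0.004, -0.992]))
station side [(array([216., 213.]), 0.69)]
station top [(array([203., 193.]), 0.6)]
lock_grip side [(array([216., 194.]), 0.52)]
lock_grip top [(array([199., 189.]), 0.81)]
frother_grip side [(array([270., 182.]), 0.67), (array([231., 176.]), 0.56)]
frother_grip top [(array([271., 192.]), 0.77), (array([228., 175.]), 0.57)]
thermometer_grip side [(array([231., 178.]), 0.5)]
thermometer_grip top [(array([174., 172.]), 0.73), (array([372., 188.]), 0.73), (array([266., 125.]), 0.71)]
mug_mouth side [(array([345., 177.]), 0.68), (array([231., 175.]), 0.25)]
mug_mouth top [(array([374., 189.]), 0.78), (array([265., 125.]), 0.7)]
whisk side [(array([271., 182.]), 0.68), (array([233., 178.]), 0.59), (array([217., 195.]), 0.31)]
whisk top [(array([269., 193.]), 0.75), (array([225., 175.]), 0.55)]
tin side [(array([274., 168.]), 0.88)]
tin top [(array([301., 130.]), 0.61)]
spice_jar side [(array([246., 174.]), 0.79)]
spice_jar top [(array([265., 122.]), 0.81)]
lemon side [(array([336., 218.]), 0.71)]
lemon top [(array([314., 253.]), 0.67)]
onion side [(array([176., 262.]), 0.77)]
onion top [(array([145., 257.]), 0.79), (array([373., 188.]), 0.48), (array([229., 177.]), 0.25)]
teaspoon side []
teaspoon top [(array([225., 176.]), 0.69), (array([306., 155.]), 0.51)]
```

```bash
cd pics; python3 -c "
import cv2
" ; ls
```

```text
side0.png
top0.png
```

View pics/side0.png

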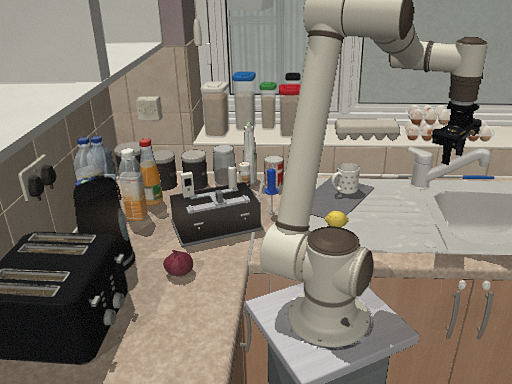

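View pics/top0.png

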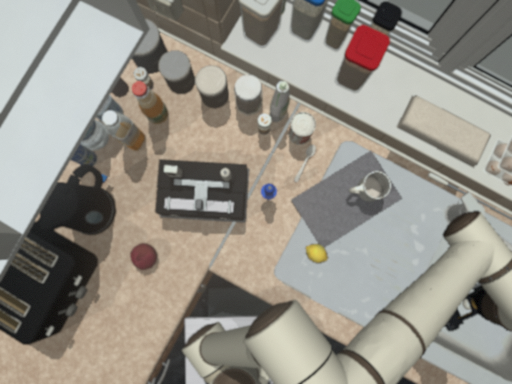

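The station is at side (216,213) and top (203,190). The thermometer is on its left (+y) at top (171,170), and the white frother is on the right at (226,173). The blue look-alike is at top (269,191) and the mug at (375,186). I'll zoom in for accurate pixel positions.

Run:
```python
from h import *
a=cv2.imread("pics/top0.png")[145:235,145:285];b=cv2.imread("pics/side0.png")[155:255,160:290]
f=lambda i,s:cv2.resize(i,None,fx=s,fy=s,interpolation=cv2.INTER_CUBIC)
A=f(a,4);B=f(b,4)
w=max(A.shape[1],B.shape[1])
A=np.pad(A[:200*2],((0,0),(0,w-A.shape[1]),(0,0)));B=np.pad(B,((0,0),(0,w-B.shape[1]),(0,0)))
cv2.imwrite("pics/z_t.png",A);cv2.imwrite("pics/z_s.png",B)
P={n:capture(n) for n in("side","top")}
for l in("frother_grip","thermometer_grip","lock_grip","mug_mouth","station"):
  for n,p in P.items():
    for d in regions_of(p,l)[:3]:
      r=d["region"];ys,xs=np.where(r)
      if len(xs): print(l,n,round(d["conf"],2),np.round(d["centre"],1),r.sum(),"bbox",xs.min(),xs.max(),ys.min(),ys.max())
```

```text
frother_grip side 0.79 [266.6 184. ] 312 bbox 265 278 168 214
frother_grip side 0.68 [232.1 179.6] 271 bbox 227 239 166 193
frother_grip top 0.67 [229.5 174.5] 207 bbox 219 234 168 184
frother_grip top 0.54 [265.6 192.1] 182 bbox 261 275 184 198
thermometer_grip side 0.73 [230.8 176.3] 171 bbox 227 238 166 187
thermometer_grip top 0.52 [197.9 187.9] 606 bbox 174 228 179 210
lock_grip side 0.74 [216.9 195.8] 282 bbox 191 236 188 204
mug_mouth side 0.73 [347.5 178.1] 677 bbox 332 359 163 193
mug_mouth side 0.57 [185.7 184.4] 363 bbox 181 195 172 201
mug_mouth top 0.86 [373.9 187. ] 871 bbox 350 390 171 201
mug_mouth top 0.36 [265.4 123.4] 208 bbox 258 270 114 133
station side 0.75 [213.7 212.2] 4326 bbox 169 262 182 246
station side 0.23 [218.1 194.4] 259 bbox 191 237 188 204
station top 0.67 [201.8 192. ] 4904 bbox 155 248 159 223
```

View pics/z_t.png

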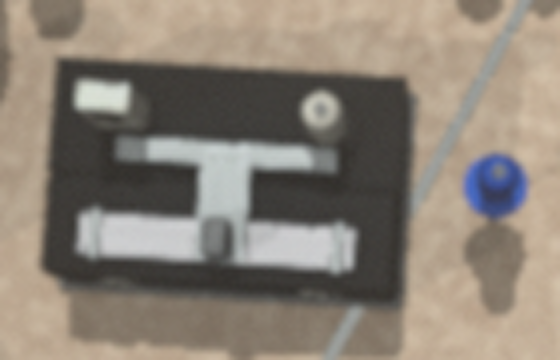

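View pics/z_s.png

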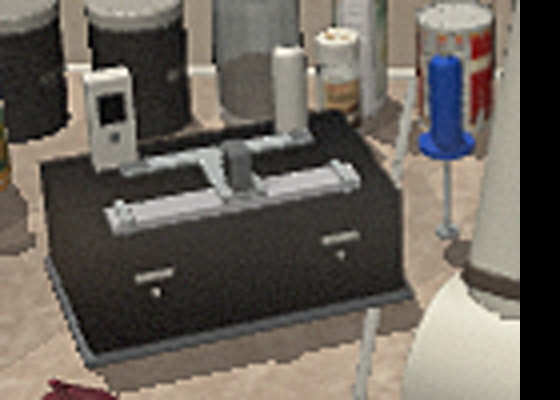

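The zoom shows:

| Feature | Top pixel | Side pixel |
|---|---|---|
| Lock block top | (198.8, 204) | (219, 191) |
| Frother dome | (225.3, 172.3) | (232, 167) |
| Thermometer top | (170.5, 169.3) | (187, 172.5) |

The thermometer is on the left (+y), so the lock goes to +0.05.

Run:
```python
from h import *
np.set_printoptions(precision=4,suppress=True)
P=capture("side");Q=capture("top")
for n,a,b,z in(("frother",(232,167.3),(225.3,172.3),.186),("therm",(187.3,172.7),(170.5,169.3),.188),("lock",(219.2,191),(198.8,203.8),.151)):
    print(n,atz(Q,b,z),atz(P,a,z),tri(P,a,Q,b))
c=[(58,60),(412,80),(402,303),(43,272)]
C=[atz(Q,(145+u/4,145+v/4),.1) for u,v in c];print(np.array(C))
print("edge yaw",[np.degrees(np.arctan2(*( (C[i]-C[j])[[0,1]]*[-1,1]))) for i,j in((0,1),(3,2))], [np.linalg.norm(C[0]-C[1]),np.linalg.norm(C[3]-C[0])])
print("blue",atz(Q,(145+497/4,145+175/4),.12), tri(P,(160+443/4,155+57/4),Q,(145+500/4,145+170/4)))
for d in regions_of(Q,"mug_mouth")[:1]:
    r=d["region"].astype(np.uint8); cv2.imwrite("pics/m.png",0*r)
    ys,xs=np.where(r);print([atz(Q,(x,y),.104) for x,y in((xs.min(),ys.mean()),(xs.max(),ys.mean()))])
im=Q["color"][155:220,335:405];cv2.imwrite("pics/mug.png",cv2.resize(im[:,:,::-1],None,fx=7,fy=7,interpolation=cv2.INTER_CUBIC))
s=sense();print(s["tcp_pos"],s["ee_rot"],s["gripper_width"])
```

```text
frother [0.5637 0.0115 0.186 ] [0.5511 0.0163 0.186 ] (array([0.5646, 0.0115, 0.1796]), np.float64(0.0009179794373278607))
therm [0.576  0.1614 0.188 ] [0.5756 0.1586 0.188 ] (array([0.5754, 0.16  , 0.1887]), np.float64(0.0026457914781212026))
lock [0.4829 0.0894 0.151 ] [0.4788 0.0907 0.151 ] (array([0.483 , 0.0895, 0.1489]), np.float64(0.0005067207603393908))
[[ 0.6211  0.2112  0.1   ]
 [ 0.5984 -0.0498  0.1   ]
 [ 0.4353 -0.0385  0.1   ]
 [ 0.4645  0.2221  0.1   ]]
edge yaw [np.float64(-4.9651257142687), np.float64(-6.390627246944151)] [np.float64(0.2619827853634135), np.float64(0.15698237562298772)]
blue [ 0.5239 -0.1092  0.12  ] (array([ 0.5218, -0.1092,  0.1639]), np.float64(0.0013857082347813222))
[array([ 0.5264, -0.3445,  0.104 ]), array([ 0.5232, -0.4617,  0.104 ])]
[ 0.2189 -0.5854  0.2225] [[-0.9367 -0.3502 -0.    ]
 [-0.3502  0.9367  0.    ]
 [ 0.      0.     -1.    ]] 1.0002665508551984
```

View pics/mug.png

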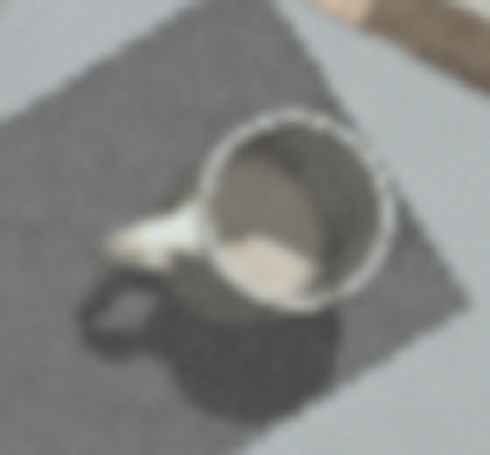

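The mug mouth centre is at top (377.4, 184.7). The tool spacing of 149 mm and the lock position fit the given geometry: yaw is about -5° and the lock is near -0.004. I'm now travelling towards the lock.

```bash
python3 -m pendant '[{"x":0.05,"y":0.12,"z":0.02,"rz":-0.01,"claw":0.6},{"x":0.1,"y":0.25,"z":0.05,"rz":-0.02,"claw":0.6},{"x":0.16,"y":0.4,"z":0.1,"rz":-0.04,"claw":0.6},{"x":0.22,"y":0.55,"z":0.1,"rz":-0.06,"claw":0.6},{"x":0.28,"y":0.7,"z":0.1,"rz":-0.07,"claw":0.6},{"x":0.34,"y":0.85,"z":0.1,"rz":-0.08,"claw":0.6},{"x":0.4,"y":1,"z":0.1,"rz":-0.09,"claw":0.6},{"x":0.4,"y":1,"z":0.1,"rz":-0.09,"claw":0.6}]'
python3 -m pendant '[{"x":0.05,"y":0.15,"z":0,"rz":-0.01,"claw":0.6},{"x":0.12,"y":0.3,"z":0,"rz":-0.02,"claw":0.6},{"x":0.18,"y":0.45,"z":0,"rz":-0.03,"claw":0.6},{"x":0.24,"y":0.6,"z":0,"rz":-0.04,"claw":0.6},{"x":0.3,"y":0.75,"z":0,"rz":-0.05,"claw":0.6},{"x":0.36,"y":0.9,"z":0,"rz":-0.05,"claw":0.6},{"x":0.4,"y":1,"z":0,"rz":-0.052,"claw":0.6},{"x":0.4,"y":1,"z":0,"rz":-0.052,"claw":0.6}]'
python3 - <<'E'
from h import *
Q=capture("top");P=capture("side");s=sense();print(s["tcp_pos"],s["ee_rot"],s["time_s"],s["joints"])
print(atz(Q,(377.4,184.7),.104))
for n,p in(("s",P),("t",Q)):print(n,proj(p,s["tcp_pos"]))
E
```

```text
[ 0.21889706 -0.58539802  0.22257606] [[-9.36684059e-01 -3.50175631e-01  3.13190090e-05]
 [-3.50175632e-01  9.36684058e-01 -4.22709566e-05]
 [-1.45337576e-05 -5.05616849e-05 -9.99999999e-01]] 2.05 [-5.46835892e+01  2.20396911e+01  4.53385016e-01 -6.89488440e-05
 -6.84106804e+01 -1.48183275e+01]
[ 0.52921419 -0.42496718  0.104     ]
s [450.93299675 158.13342001]
t [457.90400516 295.40151972]$[0]: bad value
$[0]: bad value
```

```bash
python3 -m pendant '[{"x":0.05,"y":0.12,"z":0.02,"rx":0,"ry":0,"rz":-0.01,"claw":0.6},{"x":0.1,"y":0.25,"z":0.05,"rx":0,"ry":0,"rz":-0.02,"claw":0.6},{"x":0.16,"y":0.4,"z":0.1,"rx":0,"ry":0,"rz":-0.04,"claw":0.6},{"x":0.22,"y":0.55,"z":0.1,"rx":0,"ry":0,"rz":-0.06,"claw":0.6},{"x":0.28,"y":0.7,"z":0.1,"rx":0,"ry":0,"rz":-0.07,"claw":0.6},{"x":0.34,"y":0.85,"z":0.1,"rx":0,"ry":0,"rz":-0.08,"claw":0.6},{"x":0.4,"y":1,"z":0.1,"rx":0,"ry":0,"rz":-0.09,"claw":0.6},{"x":0.4,"y":1,"z":0.1,"rx":0,"ry":0,"rz":-0.09,"claw":0.6}]'
```

```text
time_s: 3.05
tcp_pos: [0.3195, -0.3337, 0.2481]
ee_rot: [[-0.997, -0.079, 0.001], [-0.079, 0.997, -0.0], [-0.001, -0.0, -1.0]]
wrist_force: [0.5, -1.1, 0.4]
gripper_width: 0.6
gripper_force: 0.0
```

```bash
python3 -m pendant '[{"x":0.05,"y":0.15,"z":0,"rx":0,"ry":0,"rz":-0.01,"claw":0.6},{"x":0.12,"y":0.3,"z":0,"rx":0,"ry":0,"rz":-0.02,"claw":0.6},{"x":0.18,"y":0.45,"z":0,"rx":0,"ry":0,"rz":-0.03,"claw":0.6},{"x":0.24,"y":0.6,"z":0,"rx":0,"ry":0,"rz":-0.04,"claw":0.6},{"x":0.3,"y":0.75,"z":0,"rx":0,"ry":0,"rz":-0.05,"claw":0.6},{"x":0.36,"y":0.9,"z":0,"rx":0,"ry":0,"rz":-0.05,"claw":0.6},{"x":0.4,"y":1,"z":0,"rx":0,"ry":0,"rz":-0.052,"claw":0.6},{"x":0.4,"y":1,"z":0,"rx":0,"ry":0,"rz":-0.052,"claw":0.6}]'
```

```text
time_s: 4.05
tcp_pos: [0.4197, -0.0848, 0.2476]
ee_rot: [[-0.996, 0.086, 0.0], [0.086, 0.996, -0.0], [-0.0, -0.0, -1.0]]
wrist_force: [1.0, -0.3, 0.2]
gripper_width: 0.598
gripper_force: 0.0
```

```bash
python3 -m pendant '[{"x":0.06,"y":0.17,"z":0,"rx":0,"ry":0,"rz":0,"claw":0.6},{"x":0.12,"y":0.35,"z":0,"rx":0,"ry":0,"rz":0,"claw":0.6},{"x":0.18,"y":0.52,"z":0,"rx":0,"ry":0,"rz":0,"claw":0.6},{"x":0.253,"y":0.697,"z":0,"rx":0,"ry":0,"rz":0,"claw":0.6},{"x":0.253,"y":0.697,"z":-0.15,"rx":0,"ry":0,"rz":0,"claw":0.6},{"x":0.253,"y":0.697,"z":-0.3,"rx":0,"ry":0,"rz":0,"claw":0.6},{"x":0.253,"y":0.697,"z":-0.42,"rx":0,"ry":0,"rz":0,"claw":0.6},{"x":0.253,"y":0.697,"z":-0.48,"rx":0,"ry":0,"rz":0,"claw":0.6}]' && python3 -m pendant '[{"x":0,"y":0,"z":0,"rx":0,"ry":0,"rz":0,"claw":0.3},{"x":0,"y":0,"z":0,"rx":0,"ry":0,"rz":0,"claw":0},{"x":0,"y":0,"z":0,"rx":0,"ry":0,"rz":0,"claw":0},{"x":0,"y":0,"z":0,"rx":0,"ry":0,"rz":0,"claw":0},{"x":0,"y":0,"z":0,"rx":0,"ry":0,"rz":0,"claw":0},{"x":0,"y":0,"z":0,"rx":0,"ry":0,"rz":0,"claw":0},{"x":0,"y":0,"z":0,"rx":0,"ry":0,"rz":0,"claw":0},{"x":0,"y":0,"z":0,"rx":0,"ry":0,"rz":0,"claw":0}]'
```

```text
time_s: 5.05
tcp_pos: [0.4815, 0.0871, 0.1257]
ee_rot: [[-0.996, 0.09, -0.003], [0.09, 0.996, -0.002], [0.003, -0.002, -1.0]]
wrist_force: [0.8, 0.2, 1.8]
gripper_width: 0.597
gripper_force: 0.0
time_s: 6.05
tcp_pos: [0.4828, 0.0892, 0.1283]
ee_rot: [[-0.996, 0.088, 0.002], [0.088, 0.996, 0.001], [-0.002, 0.001, -1.0]]
wrist_force: [-2.3, 1.7, 6.0]
gripper_width: 0.203
gripper_force: 30.0
```

Gripped; the opening is 17.7 mm, matching the 18 mm block. Now I slide it towards +y.

```bash
python3 -m pendant '[{"x":0.003,"y":0.03,"z":0,"rx":0,"ry":0,"rz":0,"claw":0},{"x":0.006,"y":0.07,"z":0,"rx":0,"ry":0,"rz":0,"claw":0},{"x":0.009,"y":0.11,"z":0,"rx":0,"ry":0,"rz":0,"claw":0},{"x":0.013,"y":0.15,"z":0,"rx":0,"ry":0,"rz":0,"claw":0},{"x":0.016,"y":0.18,"z":0,"rx":0,"ry":0,"rz":0,"claw":0},{"x":0.018,"y":0.205,"z":0,"rx":0,"ry":0,"rz":0,"claw":0},{"x":0.0195,"y":0.223,"z":0,"rx":0,"ry":0,"rz":0,"claw":0},{"x":0.0195,"y":0.223,"z":0,"rx":0,"ry":0,"rz":0,"claw":0}]'
```

```text
time_s: 7.05
tcp_pos: [0.4876, 0.1445, 0.1283]
ee_rot: [[-0.996, 0.088, 0.001], [0.088, 0.996, -0.0], [-0.001, -0.0, -1.0]]
wrist_force: [-0.5, -0.3, 5.7]
gripper_width: 0.207
gripper_force: 30.0
```

```bash
python3 -m pendant '[{"x":0.0005,"y":0.008,"z":0,"rx":0,"ry":0,"rz":0,"claw":0},{"x":0.001,"y":0.016,"z":0,"rx":0,"ry":0,"rz":0,"claw":0},{"x":0.0015,"y":0.02,"z":0,"rx":0,"ry":0,"rz":0,"claw":0},{"x":0.0015,"y":0.02,"z":0,"rx":0,"ry":0,"rz":0,"claw":0},{"x":0.0015,"y":0.02,"z":0,"rx":0,"ry":0,"rz":0,"claw":0},{"x":0.0015,"y":0.02,"z":0,"rx":0,"ry":0,"rz":0,"claw":0},{"x":0.0015,"y":0.02,"z":0,"rx":0,"ry":0,"rz":0,"claw":0},{"x":0.0015,"y":0.02,"z":0,"rx":0,"ry":0,"rz":0,"claw":0}]'
```

```text
time_s: 8.05
tcp_pos: [0.4877, 0.1471, 0.1283]
ee_rot: [[-0.996, 0.088, -0.0], [0.088, 0.996, -0.004], [-0.0, -0.004, -1.0]]
wrist_force: [1.9, -8.4, 6.1]
gripper_width: 0.206
gripper_force: 30.0
```

The force has risen to 8.4 N with the arm stopped short, so the lock is at the end of its track. I release, rise and check.

```bash
python3 -m pendant '[{"x":0,"y":-0.01,"z":0,"rx":0,"ry":0,"rz":0,"claw":0.2},{"x":0,"y":-0.01,"z":0,"rx":0,"ry":0,"rz":0,"claw":0.4},{"x":0,"y":-0.01,"z":0,"rx":0,"ry":0,"rz":0,"claw":0.4},{"x":0,"y":-0.01,"z":0.05,"rx":0,"ry":0,"rz":0,"claw":0.4},{"x":0,"y":-0.01,"z":0.15,"rx":0,"ry":0,"rz":0,"claw":0.4},{"x":0,"y":-0.01,"z":0.3,"rx":0,"ry":0,"rz":0,"claw":0.5},{"x":0,"y":-0.01,"z":0.45,"rx":0,"ry":0,"rz":0,"claw":0.6},{"x":0,"y":-0.01,"z":0.5,"rx":0,"ry":0,"rz":0,"claw":0.7}]'
python3 - <<'E'
from h import *
P=capture("side");Q=capture("top");print(sense()["tcp_pos"])
f=lambda i,s:cv2.resize(i[:,:,::-1],None,fx=s,fy=s,interpolation=cv2.INTER_CUBIC)
cv2.imwrite("pics/v1.png",np.hstack([f(P["color"][150:250,160:250],4.4),f(Q["color"][150:250,150:240],4.4)]))
print("mug side",proj(P,(.529,-.425,.104)))
E
```

```text
time_s: 9.05
tcp_pos: [0.4884, 0.1476, 0.2557]
ee_rot: [[-0.996, 0.088, 0.005], [0.088, 0.996, 0.003], [-0.004, 0.003, -1.0]]
wrist_force: [0.2, -0.3, 0.5]
gripper_width: 0.628
gripper_force: 0.0
[0.48780132 0.14744701 0.25399778]
mug side [348.16223328 166.47009972]
```

View pics/v1.png

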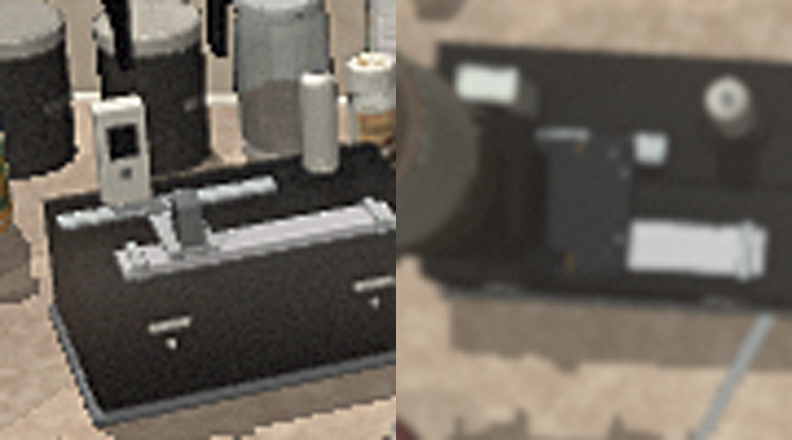

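The lock is at the left end and the bar is clear of the frother, which stands in its bay (top pixel ≈(225.7,172.3), giving world ≈(0.5645, 0.013)). Next I grasp it.

```bash
python3 -m pendant '[{"x":0.1,"y":-0.18,"z":0,"rx":0,"ry":0,"rz":0,"claw":0.7},{"x":0.2,"y":-0.36,"z":0,"rx":0,"ry":0,"rz":0,"claw":0.7},{"x":0.306,"y":-0.538,"z":0,"rx":0,"ry":0,"rz":0,"claw":0.7},{"x":0.306,"y":-0.538,"z":-0.05,"rx":0,"ry":0,"rz":0,"claw":0.7},{"x":0.306,"y":-0.538,"z":-0.2,"rx":0,"ry":0,"rz":0,"claw":0.7},{"x":0.306,"y":-0.538,"z":-0.35,"rx":0,"ry":0,"rz":0,"claw":0.7},{"x":0.306,"y":-0.538,"z":-0.45,"rx":0,"ry":0,"rz":0,"claw":0.7},{"x":0.306,"y":-0.538,"z":-0.492,"rx":0,"ry":0,"rz":0,"claw":0.7}]' && python3 -m pendant '[{"x":0,"y":0,"z":0,"rx":0,"ry":0,"rz":0,"claw":0.5},{"x":0,"y":0,"z":0,"rx":0,"ry":0,"rz":0,"claw":0.4},{"x":0,"y":0,"z":0,"rx":0,"ry":0,"rz":0,"claw":0.2},{"x":0,"y":0,"z":0,"rx":0,"ry":0,"rz":0,"claw":0},{"x":0,"y":0,"z":0,"rx":0,"ry":0,"rz":0,"claw":0},{"x":0,"y":0,"z":0,"rx":0,"ry":0,"rz":0,"claw":0},{"x":0,"y":0,"z":0,"rx":0,"ry":0,"rz":0,"claw":0},{"x":0,"y":0,"z":0,"rx":0,"ry":0,"rz":0,"claw":0}]'
```

```text
time_s: 10.15
tcp_pos: [0.5617, 0.0127, 0.1265]
ee_rot: [[-0.996, 0.088, -0.006], [0.088, 0.996, -0.001], [0.006, -0.002, -1.0]]
wrist_force: [0.1, 0.8, -0.1]
gripper_width: 0.696
gripper_force: 0.0
time_s: 11.15
tcp_pos: [0.5643, 0.0128, 0.1301]
ee_rot: [[-0.996, 0.088, 0.001], [0.088, 0.996, 0.0], [-0.001, 0.0, -1.0]]
wrist_force: [-0.1, 2.2, 4.2]
gripper_width: 0.321
gripper_force: 30.0
```

Gripped at 27.9 mm, which matches the handle. Now a straight lift of 200 mm.

```bash
python3 -m pendant '[{"x":0,"y":0,"z":0.03,"rx":0,"ry":0,"rz":0,"claw":0},{"x":0,"y":0,"z":0.1,"rx":0,"ry":0,"rz":0,"claw":0},{"x":0,"y":0,"z":0.22,"rx":0,"ry":0,"rz":0,"claw":0},{"x":0,"y":0,"z":0.36,"rx":0,"ry":0,"rz":0,"claw":0},{"x":0,"y":0,"z":0.5,"rx":0,"ry":0,"rz":0,"claw":0},{"x":0,"y":0,"z":0.64,"rx":0,"ry":0,"rz":0,"claw":0},{"x":0,"y":0,"z":0.76,"rx":0,"ry":0,"rz":0,"claw":0},{"x":0,"y":0,"z":0.8,"rx":0,"ry":0,"rz":0,"claw":0}]'
```

```text
time_s: 12.15
tcp_pos: [0.564, 0.0125, 0.3309]
ee_rot: [[-0.996, 0.089, 0.002], [0.089, 0.996, 0.001], [-0.002, 0.001, -1.0]]
wrist_force: [-0.4, 0.4, -2.0]
gripper_width: 0.314
gripper_force: 30.0
```

```bash
python3 -m pendant '[{"x":-0.02,"y":-0.06,"z":0,"rx":0,"ry":0,"rz":-0.01,"claw":0},{"x":-0.04,"y":-0.18,"z":0,"rx":0,"ry":0,"rz":-0.02,"claw":0},{"x":-0.07,"y":-0.3,"z":0,"rx":0,"ry":0,"rz":-0.035,"claw":0},{"x":-0.1,"y":-0.43,"z":0,"rx":0,"ry":0,"rz":-0.05,"claw":0},{"x":-0.13,"y":-0.56,"z":0,"rx":0,"ry":0,"rz":-0.065,"claw":0},{"x":-0.16,"y":-0.69,"z":0,"rx":0,"ry":0,"rz":-0.08,"claw":0},{"x":-0.19,"y":-0.82,"z":0,"rx":0,"ry":0,"rz":-0.095,"claw":0},{"x":-0.2,"y":-0.9,"z":0,"rx":0,"ry":0,"rz":-0.1,"claw":0}]' && python3 -m pendant '[{"x":-0.02,"y":-0.1,"z":0,"rx":0,"ry":0,"rz":-0.015,"claw":0},{"x":-0.05,"y":-0.2,"z":0,"rx":0,"ry":0,"rz":-0.03,"claw":0},{"x":-0.08,"y":-0.32,"z":0,"rx":0,"ry":0,"rz":-0.045,"claw":0},{"x":-0.11,"y":-0.44,"z":0,"rx":0,"ry":0,"rz":-0.06,"claw":0},{"x":-0.14,"y":-0.54,"z":0,"rx":0,"ry":0,"rz":-0.075,"claw":0},{"x":-0.17,"y":-0.62,"z":0,"rx":0,"ry":0,"rz":-0.085,"claw":0},{"x":-0.188,"y":-0.65,"z":0,"rx":0,"ry":0,"rz":-0.089,"claw":0},{"x":-0.188,"y":-0.65,"z":0,"rx":0,"ry":0,"rz":-0.089,"claw":0}]'
python3 -c "
from station import *
print(sense()['joints'])"
```

```text
time_s: 13.15
tcp_pos: [0.5118, -0.2142, 0.3274]
ee_rot: [[-0.919, 0.395, -0.004], [0.395, 0.919, 0.001], [0.004, -0.001, -1.0]]
wrist_force: [1.0, 0.8, -2.3]
gripper_width: 0.319
gripper_force: 30.0
time_s: 14.15
tcp_pos: [0.4664, -0.375, 0.3291]
ee_rot: [[-0.776, 0.631, -0.001], [0.631, 0.776, 0.001], [0.001, 0.0, -1.0]]
wrist_force: [0.6, 0.3, -2.3]
gripper_width: 0.32
gripper_force: 30.0
[-2.33273442e+01  1.65089465e+01  7.42332007e+00 -1.87053182e-02
 -8.09638459e+01 -1.05795015e+02]
```

```bash
python3 -m pendant '[{"x":0,"y":0,"z":0,"rx":-0.015,"ry":-0.0185,"rz":0,"claw":0},{"x":0,"y":0,"z":0,"rx":-0.04,"ry":-0.049,"rz":0,"claw":0},{"x":0,"y":0,"z":0,"rx":-0.065,"ry":-0.08,"rz":0,"claw":0},{"x":0,"y":0,"z":0,"rx":-0.09,"ry":-0.111,"rz":0,"claw":0},{"x":0,"y":0,"z":0,"rx":-0.115,"ry":-0.142,"rz":0,"claw":0},{"x":0,"y":0,"z":0,"rx":-0.14,"ry":-0.173,"rz":0,"claw":0},{"x":0,"y":0,"z":0,"rx":-0.157,"ry":-0.194,"rz":0,"claw":0},{"x":0,"y":0,"z":0,"rx":-0.157,"ry":-0.194,"rz":0,"claw":0}]' && python3 -m pendant '[{"x":0,"y":0,"z":-0.04,"rx":0,"ry":0,"rz":0,"claw":0},{"x":0,"y":0,"z":-0.1,"rx":0,"ry":0,"rz":0,"claw":0},{"x":0,"y":0,"z":-0.17,"rx":0,"ry":0,"rz":0,"claw":0},{"x":0,"y":0,"z":-0.24,"rx":0,"ry":0,"rz":0,"claw":0},{"x":0,"y":0,"z":-0.3,"rx":0,"ry":0,"rz":0,"claw":0},{"x":0,"y":0,"z":-0.35,"rx":0,"ry":0,"rz":0,"claw":0},{"x":0,"y":0,"z":-0.38,"rx":0,"ry":0,"rz":0,"claw":0},{"x":0,"y":0,"z":-0.38,"rx":0,"ry":0,"rz":0,"claw":0}]'
python3 - <<'E'
from h import *
P=capture("side");Q=capture("top");s=sense();R=np.array(s["ee_rot"]);t=np.array(s["tcp_pos"]);w=t+.113*R[:,2];print(t,w,s["gripper_width"],s["joint_velocities"])
print(proj(P,w),proj(Q,w),proj(Q,(.529,-.425,.104)))
f=lambda i,s:cv2.resize(i[:,:,::-1],None,fx=s,fy=s,interpolation=cv2.INTER_CUBIC)
cv2.imwrite("pics/v2.png",np.hstack([f(P["color"][110:210,300:400],4),f(Q["color"][145:245,310:410],4)]))
E
```

```text
time_s: 15.15
tcp_pos: [0.466, -0.3731, 0.3318]
ee_rot: [[-0.553, 0.629, 0.546], [0.447, 0.778, -0.442], [-0.703, -0.0, -0.711]]
wrist_force: [17.1, 8.2, 1.1]
gripper_width: 0.315
gripper_force: 30.1
time_s: 16.15
tcp_pos: [0.4664, -0.3729, 0.2846]
ee_rot: [[-0.593, 0.632, 0.499], [0.482, 0.775, -0.408], [-0.645, -0.001, -0.765]]
wrist_force: [0.5, -0.3, -2.0]
gripper_width: 0.318
gripper_force: 30.0
[ 0.46640424 -0.37290118  0.28505488] [ 0.52287359 -0.41901868  0.19872187] 0.3181461585392389 [-0.06618102 -0.21499981 -0.05562528 -0.00384454 -0.03071104 -0.06122728]
[349.49473691 142.83527649] [384.98372308 182.13888932] [377.41577375 184.77253302]
```

View pics/v2.png

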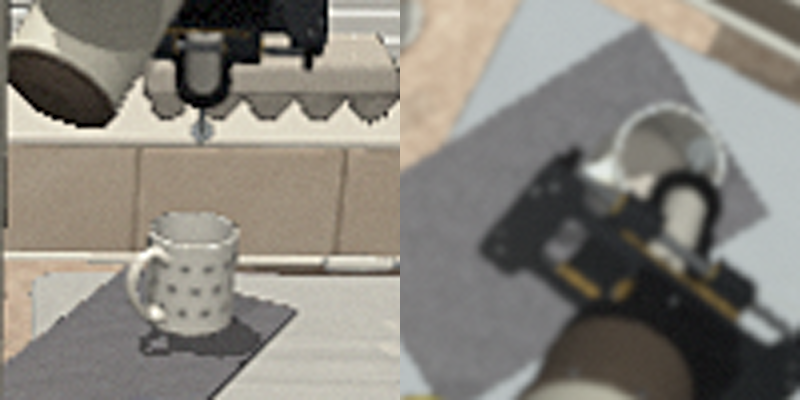

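The frother hangs tilted over the mug, with the whisk at side (350,142) where it was predicted. The descent stopped short, so I'm checking the joints.

Run:
```python
from station import *
s=sense();print([round(x,1) for x in s['joints']],s['wrist_force'],s['effort'],s['time_s'])
```

```text
[np.float64(-26.8), np.float64(-0.2), np.float64(-46.0), np.float64(60.1), np.float64(-9.2), np.float64(-159.2)] [-0.11219856 -0.09825423 -2.33363023] [ 8.23366834e-03 -1.88061136e+01  1.90753466e+01  1.91065818e+00
  5.56961875e-01  2.42654281e-02] 16.25
```

j5 is at its limit, so tilting outwards doesn't work; the forearm azimuth equals j1, with a lateral offset of about 0.16 m. I'll model the wrist orientation and look for a sideways tilt that keeps j4, j5 and j6 in range.

```bash
cat > w.py <<'E'
import numpy as np
from scipy.spatial.transform import Rotation as Ro
def base(j1,f): return Ro.from_euler('ZY',[j1,f],degrees=True)
# tool when zyz zero: tool z along forearm x ; roll j4 about x (sign s), bend -j5 about y, then roll j6 about tool z
C0=np.array([[0,0,1],[0,1,0],[-1,0,0]])  # columns tool x,y,z in wrist frame
def fk(j1,f,j4,j5,j6,s4,s6,c):
    return (base(j1,f)*Ro.from_euler('XY',[s4*j4,-j5],degrees=True)*Ro.from_matrix(C0)*Ro.from_euler('Z',s6*j6+c,degrees=True)).as_matrix()
E
python3 - <<'E'
from w import *
from station import sense
np.set_printoptions(precision=2,suppress=True)
s=sense();j=s['joints'];R=np.array(s['ee_rot'])
best=min(((np.abs(fk(j[0],j[1]-j[2],j[3],j[4],j[5],a,b,c)-R).max(),a,b,c) for a in(1,-1) for b in(1,-1) for c in(0,90,180,270)));print(best)
_,a,b,c=best
up=Ro.from_euler('Z',0).as_matrix()
for dphi in(0,-20,-40,-60,-80):
  T=Ro.from_euler('Z',dphi,degrees=True).as_matrix()@R
  for j1,f in((-20,40),(-5,30)):
    # solve for j4,j5,j6
    M=base(j1,f).inv()*Ro.from_matrix(T)*Ro.from_matrix(C0).inv()
    e=M.as_euler('XYX',degrees=True)  # x roll, y bend, x roll
    if e[1]<0: e=np.array([e[0]+180,-e[1],e[2]+180])
    j4=(e[0]*a+180)%360-180; j5=-e[1]
    # tool z roll via C0: find j6 by search
    g=np.arange(-180,180,.5); j6=min(g,key=lambda q:np.abs(fk(j1,f,j4,j5,q,a,b,c)-T).max())
    print(dphi,j1,f,j4,j5,j6)
E
```

```text
(np.float64(2.220446049250313e-16), -1, -1, 270)
0 -20 40 47.6628458456554 -16.714095317823233 -151.5
0 -5 30 42.58699812584979 -32.441464512445144 -155.0
-20 -20 40 57.09791635897244 -29.083770239371336 -175.5
-20 -5 30 47.89702815640288 -44.882265514081546 -174.5
-40 -20 40 56.05849547450856 -41.93572017991019 170.0
-40 -5 30 47.24886174527171 -57.738148735127766 170.5
-60 -20 40 51.29965551835494 -54.31075275866447 158.0
-60 -5 30 43.18768811826578 -70.07967525581995 157.0
-80 -20 40 44.332871373313225 -65.68514729050591 146.0
-80 -5 30 36.53428968198611 -81.2213795042866 143.0
```

The orientation model is exact. Keeping the gripper's yaw and tilting sideways (tool pointing towards -y) stays within the limits. First I untilt and rise.

```bash
python3 -m pendant '[{"x":0,"y":0,"z":0.08,"rx":0.01,"ry":0.012,"rz":0,"claw":0},{"x":0,"y":0,"z":0.16,"rx":0.03,"ry":0.037,"rz":0,"claw":0},{"x":0,"y":0,"z":0.2,"rx":0.055,"ry":0.068,"rz":0,"claw":0},{"x":0,"y":0,"z":0.2,"rx":0.08,"ry":0.099,"rz":0,"claw":0},{"x":0,"y":0,"z":0.2,"rx":0.105,"ry":0.13,"rz":0,"claw":0},{"x":0,"y":0,"z":0.2,"rx":0.13,"ry":0.161,"rz":0,"claw":0},{"x":0,"y":0,"z":0.2,"rx":0.14,"ry":0.173,"rz":0,"claw":0},{"x":0,"y":0,"z":0.2,"rx":0.14,"ry":0.173,"rz":0,"claw":0}]'
python3 - <<'E'
from w import *
from station import sense
np.set_printoptions(precision=3,suppress=True)
s=sense();print(s['joints']);R=np.array(s['ee_rot']);t=s['tcp_pos']
for phi in(-80,-100):
  p=np.radians(phi);u=np.array([np.cos(p),np.sin(p),0]);z=u*.7071+[0,0,-.7071]
  rv=np.cross(R[:,2],z);rv=rv/np.linalg.norm(rv)*np.arccos(R[:,2]@z);T=Ro.from_rotvec(rv).as_matrix()@R
  tgt=np.array([.529,-.425,.15])-.113*z
  print(phi,"rot units",rv/np.pi,"tcp",tgt,"shift units",(tgt-t)/.25)
  for j1,f in((-20,40),(-5,30)):
    M=base(j1,f).inv()*Ro.from_matrix(T)*Ro.from_matrix(C0).inv();e=M.as_euler('XYX',degrees=True)
    if e[1]<0: e=np.array([e[0]+180,-e[1],e[2]+180])
    j4=(-e[0]+180)%360-180;g=np.arange(-180,180,.5); print(j4,-e[1],min(g,key=lambda q:np.abs(fk(j1,f,j4,-e[1],q,-1,-1,270)-T).max()))
E
```

```text
time_s: 17.25
tcp_pos: [0.4672, -0.3734, 0.334]
ee_rot: [[-0.776, 0.631, -0.0], [0.631, 0.776, -0.003], [-0.002, -0.003, -1.0]]
wrist_force: [-0.5, -0.0, -1.6]
gripper_width: 0.317
gripper_force: 30.0
[ -23.044   16.306    7.753    0.166  -81.395 -106.104]
-80 rot units [-0.245 -0.043  0.   ] tcp [ 0.515 -0.346  0.23 ] shift units [ 0.192  0.108 -0.417]
62.82307174128252 -43.50158541470583 -154.5
52.67145162772826 -59.1998464109872 -152.0
-100 rot units [-0.245  0.043 -0.   ] tcp [ 0.543 -0.346  0.23 ] shift units [ 0.303  0.108 -0.417]
56.395719328166535 -56.73056209226547 -144.5
47.60201344018802 -72.5317242413353 -144.5
```

```bash
python3 -m pendant '[{"x":0.02,"y":0.01,"z":0,"rx":-0.02,"ry":0,"rz":0,"claw":0},{"x":0.06,"y":0.03,"z":0,"rx":-0.06,"ry":0,"rz":0,"claw":0},{"x":0.1,"y":0.04,"z":0,"rx":-0.1,"ry":0,"rz":0,"claw":0},{"x":0.14,"y":0.06,"z":0,"rx":-0.14,"ry":0,"rz":0,"claw":0},{"x":0.18,"y":0.08,"z":0,"rx":-0.18,"ry":0,"rz":0,"claw":0},{"x":0.22,"y":0.1,"z":0,"rx":-0.22,"ry":0,"rz":0,"claw":0},{"x":0.247,"y":0.11,"z":0,"rx":-0.245,"ry":0,"rz":0,"claw":0},{"x":0.247,"y":0.11,"z":0,"rx":-0.245,"ry":0,"rz":0,"claw":0}]'
python3 -c "
from station import *
print(sense()['joints'])"
```

```text
time_s: 18.25
tcp_pos: [0.5275, -0.3443, 0.3337]
ee_rot: [[-0.778, 0.628, 0.0], [0.45, 0.558, -0.697], [-0.438, -0.542, -0.717]]
wrist_force: [0.5, 0.9, -2.1]
gripper_width: 0.319
gripper_force: 30.0
[  -3.51920222   12.64789171  -25.09151471   52.15562839  -61.79665953
 -155.32590273]
```

Good tilt. Now lowering.

```bash
python3 -m pendant '[{"x":0,"y":0,"z":-0.04,"rx":0,"ry":0,"rz":0,"claw":0},{"x":0,"y":0,"z":-0.1,"rx":0,"ry":0,"rz":0,"claw":0},{"x":0,"y":0,"z":-0.17,"rx":0,"ry":0,"rz":0,"claw":0},{"x":0,"y":0,"z":-0.24,"rx":0,"ry":0,"rz":0,"claw":0},{"x":0,"y":0,"z":-0.31,"rx":0,"ry":0,"rz":0,"claw":0},{"x":0,"y":0,"z":-0.36,"rx":0,"ry":0,"rz":0,"claw":0},{"x":0,"y":0,"z":-0.39,"rx":0,"ry":0,"rz":0,"claw":0},{"x":0,"y":0,"z":-0.39,"rx":0,"ry":0,"rz":0,"claw":0}]'
python3 - <<'E'
from h import *
P=capture("side");Q=capture("top");s=sense();R=np.array(s["ee_rot"]);t=np.array(s["tcp_pos"]);w=t+.113*R[:,2];print(t,w,s["gripper_force"],s["wrist_force"])
print(proj(P,w),proj(Q,w))
f=lambda i,s:cv2.resize(i[:,:,::-1],None,fx=s,fy=s,interpolation=cv2.INTER_CUBIC)
cv2.imwrite("pics/v3.png",np.hstack([f(P["color"][115:215,300:400],4),f(Q["color"][145:245,310:410],4)]))
E
```

```text
time_s: 19.25
tcp_pos: [0.5279, -0.3456, 0.2369]
ee_rot: [[-0.776, 0.63, -0.001], [0.452, 0.555, -0.698], [-0.439, -0.543, -0.716]]
wrist_force: [1.1, 0.2, -0.7]
gripper_width: 0.317
gripper_force: 30.0
[ 0.52843233 -0.34544489  0.23785434] [ 0.52846013 -0.42437161  0.15698672] 29.980403247027425 [ 0.1412309  -0.39377576 -1.43884991]
[349.05929114 153.00303785] [382.40300702 182.30002718]
```

View pics/v3.png

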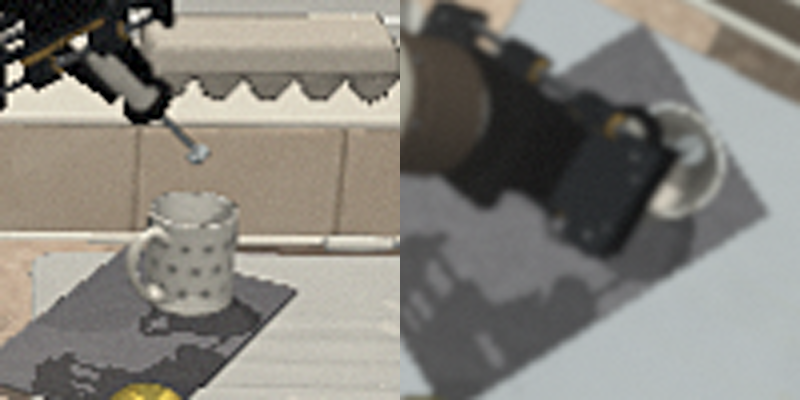

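The whisk is at side (349.5,153.5) and top (383,184), matching the prediction. It's about 53 mm above the rim and centred, with the frother tilted about 44° and the mug unmoved. I'm handing in.

```bash
python3 -c "
from station import *
print(max(abs(v) for v in sense()['joint_velocities']));print(finish_job())"
```

```text
0.3031460046998405
the job is handed in; nothing more can be done
None
```

I handed the job in: the lock is at the thermometer's end of its track, and the frother is held steady at about 44° with its whisk centred about 53 mm above the mug's mouth; the judge's verdict was not shown.

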